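# Check a seasoning skillet with the infrared thermometer, then wind the timer

## Task

The iron skillet on the range is being seasoned and is hot. Pick up the infrared thermometer gun by its handle with the trigger squeezed, point it slanting well down at the middle of the skillet's cooking surface from about 20 cm away and hold it steady there for a second or two to take the reading, then lay it back on its side on the worktop, not on the range. Then wind the kitchen timer clockwise right up to its stop for the full seasoning time; never touch the skillet, drop the thermometer, or shift the things standing about.

Things in the scene. Friction and masses are not known exactly. Their poses are not given: they have to be found in the camera images.
- thermometer: Infrared thermometer gun, grey barrel, black handle, lying on its side, loose, about 0.2 kg, 36 mm thick. Origin: under the barrel's middle, on the face it lies on. x: the beam, out of the lens; y: towards the handle; z: up through its thickness. Barrel x -77 to 86 mm, y -22 to 22 mm; handle 34 mm front to back, to y = 120 mm, raked 12 deg back: it runs along body (-sin 12, cos 12).
- thermometer_lens (a point): Centre of the lens, body (87, 0, 18) mm; the beam leaves here along body x. Axes as the thermometer's.
- thermometer_grip (a point): Centre of the handle at the height of the trigger, body (-36, 49, 18) mm, 18 mm above the worktop at the start; the barrel's underside is 28 mm away. Fingers closed here across the handle's front and back, along body (cos 12, sin 12), squeeze the trigger: 40 mm over trigger and handle.
- trigger (a joint): Sprung trigger on the handle's front, 24 mm long, 15 mm wide, 5.5 mm proud. Value: travel into the handle in m: 0 free, 0.0055 flush with the handle's front, 0.007 at most; 2 N at first, 7 N fully in. A firm grip over it presses it flush; squeezed counts past 0.003.
- skillet: Cast-iron skillet on the range's front burner (glass top 4.5 mm above the worktop; the range's right edge is at y = 0.103), loose, 1.7 kg, hot: not to be touched. Origin: centre of its underside; 208 mm across the rim, rim 44 mm high, wall 4.5 mm. Handle along body -x to 227 mm from the centre, top 56 mm high; helper lip to 116 mm at +x. z up.
- skillet_middle (a point): Middle of the cooking surface, 7 mm above the skillet's underside: the target of the beam, which should point at least 30 degrees below level (flatter, the rim hides it and glare spoils the reading). Keep the arm clear: a microwave hangs over the range from x = 0.54 on and z = 0.47 up, a cupboard over the worktop from x = 0.58 on (its handles) and z = 0.47 up.
- timer: Wind-up kitchen timer, fixed to the worktop by its suction foot: round, 68 mm across, 47 mm high. Origin: centre of its underside. Lower part to 23 mm stays still; above it the dial turns: a 65 mm skirt from 23 to 37 mm with a 33 mm round knob on top from 37 to 47 mm.
- timer_knob (a point): Middle of the timer's knob, on its vertical axis, 42 mm above the worktop: the height to grip; turning the knob turns the dial.
- timer_dial (a joint): Dial angle in rad, grows clockwise seen from above: 0 run down, 5.24 at its stop (fully wound); 2.2 to 3.2 at the start. It stays where it is left; turning takes 0.06 N m of friction plus a mainspring of 0.006 N m per rad. Wound counts past 5.05.
- oil_bottle: Bystander: oil bottle, 62 mm wide, 264 mm tall, at the back of the worktop. Origin: centre of its underside.
- salt_shaker: Bystander: salt shaker, 44 mm wide, 90 mm tall. Origin: centre of its underside.
- pepper_mill: Bystander: wooden pepper mill, 58 mm wide, 170 mm tall. Origin: centre of its underside.
Mind the look-alikes: they are no part of the job. Of the things like the timer, leave any that is green; of the rest the larger one is meant.

How it is judged:
By the outcome, as a careful person would: the job done as asked, in the order asked, and still so for the second after the job is handed in, with the robot touching nothing.
It also fails if it takes over 69 s, if anything falls off the work surface, if the arm or the gripper's body presses on something with over 40 N, if the wrist force passes 120 N, or if a joint passes its speed limit or range.

## Robot

A 6-joint arm with a two-finger parallel gripper is mounted at the origin on a cart in front of the work surface, level with it; the furniture and walls round the work are solid. World frame = base frame: x ahead of the robot, y to its left, z up, the work surface at z = 0. Lengths are in mm, angles in rad, forces in N, time in s.
With the tool pointing down it reaches from about 250 to 800 mm from the base axis. Payload 8.5 kg.
Tool frame: the origin (TCP) lies midway between the tips of the shut fingers; the grasp point (between the pads) lies 19 mm behind it (grasp_offset is the distance from the TCP to the grasp point, in mm); z points along the fingers, y is the line along which they close (so a half turn about z gives the same grasp; the last joint's range is limited). The gripper opens to 85 mm and grips with 20 to 120 N. Pads are 22 mm wide; open, the fingers measure 114 mm over their backs; the gripper's body (76 mm by 85 mm) begins 54 mm behind the grasp point. The pads swing forward as they close: fully open they stand 13 mm farther back than shut.
Start: joints at [1.218, 0.238, -0.013, 1.319, 0, 1.571], TCP at [181.384, 492.624, 231.276] pointing down, gripper open.
Joint ranges: [-2.66, 2.66], [-1.03, 1.9], [-1.14, 1.46], [-1.82, 2.27], [-1.45, 1.34], [-3.14, 3.14]. Speed limits (rad/s): [2.22, 2.22, 2.79, 3.14, 3.14, 3.14].

## Interface

Orientations are given as a 3x3 rotation matrix whose columns are the frame's x, y, z axes.
In Python, from bench import * gives the robot as it stands.
- The arm moves only by the shell command python3 -m jog 'ROWS' [FORCE]. ROWS is JSON, a list of rows, each a list of 3 entries, a list of its own where there are three numbers: the shift along the tool's x, y, z as a fraction of full scale, then the turn, a rotation vector about the tool's x, y, z as a fraction of full scale, then the finger opening in mm, from 0 to 85.4. In form: [[[x, y, z], [rx, ry, rz], jaw], ...]. A call has 1 to 12 rows; each row shifts and turns the commanded pose from where the row before left it, along the tool's axes as they then stand; what a row does not reach is not made up. Full scale, the value 1, is 50 mm for a shift and 0.1 rad for a turn. A row lasts 1/8 s, in which the tool goes at most 62.5 mm and 10.7 degrees, less where a joint would pass 70% of its speed; a pose out of reach is approached as far as the arm can. A call with a number of a shift or a turn outside -1 to 1 is refused whole. A call with a gripper value outside its range is refused whole. The fingers move at their own pace and stop on an object; FORCE is the grip in N (left out, the last holds). Time passes only in rows, so rows that do not move let the fingers close. It gives the time, the measured TCP pose, the force, the opening and the grip force at its end, in the units of the state.
- state(): the state, without advancing time (a new reading comes with each control period).
- grab_frame(name): name is "scene" or "top"; returns the picture (480x640x3 uint8, blue, green, red); there is no depth.
- camera_info(name): a dict with "vertical_fov" (degrees; the focal length in pixels is half the picture's height over the tangent of half this angle, whatever the lens; pixels are square), "cx", "cy" (the principal point, pixels), "k1" (the pictures are not rectified: a ray, as slopes to the right and down, at radius r is drawn at 1 + k1 r^2 times it, then the intrinsics apply), "position" and "attitude" of the camera in the world. Camera axes: x right, y up, looking along -z (the intrinsics and any distortion apply to the point x, -y, -z); pixel columns grow to the right and rows downward; lengths in mm; the calibration is good to about 2 mm. A picture is of the moment at which its call begins. camera_info takes no time and is no camera call.
- finish_job(): hands the job in; it is judged then, once.
Trained networks look in the newest picture that a camera, given by its name, has taken for a name from the list of things; names that differ only in an ending like _2 or _b are one class to them, and where a whole thing is asked for, a point or a joint stands for the part that bears it (a point fixed in the world has none). Each returns a list of dicts, best first, with "confidence" (0 to 1); they miss things now and then, are a little off and sometimes report something else, mostly with a low value. They report only what shows in the picture. A call takes as long as a camera call. They do not tell look-alikes from the thing itself.
- find_in(camera, thing): "centre" ([x, y, z] in mm, in the coordinates of the camera as it stood for that picture, good to about 4 mm: the middle of the surface that is visible of it).
- outline_of(camera, thing): "mask" (480x640 bool, what is visible of it).
- mark_of(camera, thing): "centre" ([x, y, z] in mm, in the coordinates of the camera as it stood for that picture, good to about 4 mm: a listed point, or the origin of a listed thing).
The state is a dict: "clock": time; "joint_positions": joint angles; "joint_velocities": joint speeds; "tau": joint torques, N m; "ee_pos": TCP position; "eef_rot": TCP orientation; "contact_force": force on the tool from outside, world axes, zero at the start; "moment": the same for the moment, N m; "opening": finger opening in mm; "finger_force": force on a finger pad.
Only numpy, scipy, OpenCV 4.12 (cv2) and the standard library are available. Lean on these libraries where they do the work, as an engineer would, in place of code of your own. Each camera call takes 0.05 s, during which the arm holds its last target. There are 200 camera calls.

## Working session

There is one attempt and no reset: what is moved stays moved. The work goes in short steps, Python scripts to look and compute and a shell command to move; the robot and the scene stay as the last step left them, time stands still between calls to the robot, and variables do not carry over. Pictures are saved under pics/ and viewed, at most 10 in all, crops included, and the job is handed in when it is done.

```bash
ls; mkdir -p pics
cat > h.py <<'E'
from bench import *
import numpy as np, cv2
def cam(n):
    c=camera_info(n); return c,np.array(c["position"]),np.array(c["attitude"]).reshape(3,3)
def toworld(n,p):
    c,P,R=cam(n); return P+R@np.array(p)
def proj(n,w):
    c,P,R=cam(n); p=R.T@(np.array(w)-P); f=240/np.tan(np.radians(c["vertical_fov"])/2)
    s=np.array([p[0],-p[1]])/-p[2]; s=s*(1+c["k1"]*(s@s)); return s*f+[c["cx"],c["cy"]]
def ray(n,u,v,z):
    c,P,R=cam(n); f=240/np.tan(np.radians(c["vertical_fov"])/2)
    d=np.array([u-c["cx"],v-c["cy"]])/f; s=d.copy()
    for _ in range(20): s=d/(1+c["k1"]*(s@s))
    r=R@np.array([s[0],-s[1],-1]); return P+r*(z-P[2])/r[2]
E
python3 - <<'E'
from h import *
for n in("scene","top"):
    print(camera_info(n)); im=grab_frame(n); cv2.imwrite(f"pics/{n}0.png",im)
    for t in("thermometer","thermometer_lens","thermometer_grip","skillet","skillet_middle","timer","timer_knob","salt_shaker","pepper_mill","oil_bottle"):
        print(n,t,[(toworld(n,d["centre"]).round(),round(d["confidence"],2)) for d in mark_of(n,t)][:4])
print(state())
E
```

```text
pics
{'vertical_fov': 47.50793196671154, 'cx': 319.69528694847446, 'cy': 243.25067054068296, 'k1': -0.12051134295166133, 'position': array([-138.30109293, -431.49430531,  992.04053322]), 'attitude': array([[ 0.50263741,  0.63842376, -0.58289857],
       [-0.86435055,  0.35870564, -0.35246049],
       [-0.01593015,  0.68098852,  0.7321208 ]])}
scene thermometer [(array([527., -23.,  -2.]), 0.7)]
scene thermometer_lens [(array([541.,  66.,  18.]), 0.75)]
scene thermometer_grip [(array([729.,  17.,   4.]), 0.72), (array([478., -57.,  21.]), 0.64)]
scene skillet [(array([425., 276.,   6.]), 0.9), (array([ 440., -295.,   44.]), 0.53)]
scene skillet_middle [(array([427., 270.,  14.]), 0.87)]
scene timer [(array([ 502., -168.,    1.]), 0.8), (array([ 440., -294.,    2.]), 0.69), (array([ 416., -192.,    3.]), 0.69)]
scene timer_knob [(array([ 442., -298.,   43.]), 0.97), (array([ 415., -194.,   31.]), 0.59)]
scene salt_shaker [(array([ 622., -200.,   -5.]), 0.6), (array([531., -24.,  -0.]), 0.32)]
scene pepper_mill [(array([ 640., -270.,    5.]), 0.67)]
scene oil_bottle [(array([730.,  16.,
[... 1222 characters left out ...]
05e+00]), 'joint_velocities': array([-1.13815409e-03, -5.38320633e-04, -3.33696079e-04, -8.93471431e-05,
       -8.24775145e-04, -3.97008952e-04]), 'tau': array([-1.64230951e-03, -5.38594365e+01,  3.46700370e+01,  3.16688645e-03,
       -1.81312271e-04, -9.94048662e-06]), 'ee_pos': array([181.36974088, 492.61021357, 231.27963361]), 'eef_rot': array([[-9.38410784e-01,  3.45521635e-01, -3.41260656e-05],
       [ 3.45521636e-01,  9.38410777e-01, -1.13308816e-04],
       [-7.12637970e-06, -1.18121509e-04, -9.99999993e-01]]), 'contact_force': array([-0.99003688, -0.37053422, -0.05264931]), 'moment': array([ 0.03240813, -0.04274547,  0.01944899]), 'finger_force': 0.0, 'opening': 84.96638933629335}
```

View pics/scene0.png

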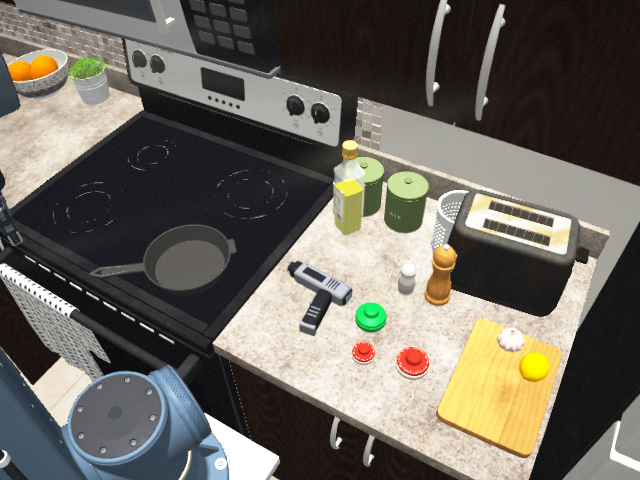

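View pics/top0.png

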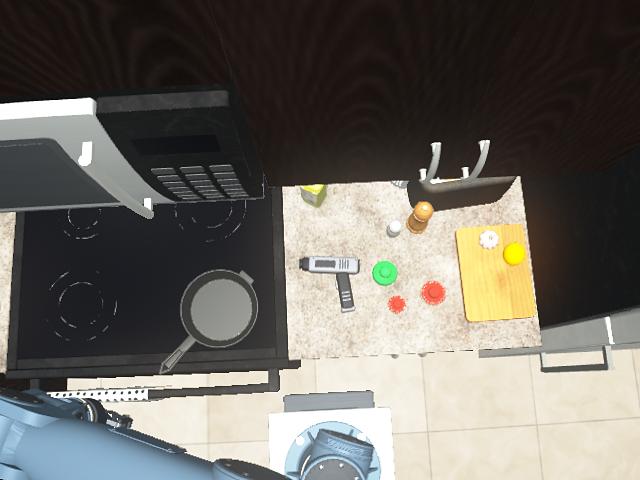

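The thermometer is at about (320,285) in the scene picture, with its handle towards the robot. Three things could be taken for the timer: the green one at (371,317), excluded; a small red one at (364,352); and a large red one at (413,362), which I choose. I'll check that with a crop and refine the poses.

Run:
```python
from h import *
from scipy.optimize import minimize
M={}
for n in("scene","top"):
    im=grab_frame(n)
    if n=="scene": cv2.imwrite("pics/crop.png",cv2.resize(im[260:400,270:460],None,fx=4,fy=4,interpolation=cv2.INTER_CUBIC))
    for d in outline_of(n,"thermometer"):
        m=d["mask"]; ys,xs=np.nonzero(m); print(n,d["confidence"],m.sum(),xs.mean(),ys.mean())
        if d["confidence"]>.5 and n not in M: M[n]=m
    for d in outline_of(n,"timer"):
        ys,xs=np.nonzero(d["mask"]); u,v=(xs.min()+xs.max())/2,(ys.min()+ys.max())/2
        print(n,"timer",d["confidence"],u,v,ray(n,u,v,25).round(1), np.ptp(xs),np.ptp(ys))
s,c=np.sin(np.radians(12)),np.cos(np.radians(12))
hx=np.array([-36,49.]);a=np.array([c,s]);b=np.array([-s,c])
bar=[(-77,-22),(86,-22),(86,22),(-77,22)]
g=hx-b*30; e=hx+b*((120-49)/c)
han=[g-17*a,g+17*a,e+17*a,e-17*a]
def ren(n,p):
    x,y,t=p; o=np.zeros((480*4,640*4),np.uint8)
    for poly,zs in((bar,(4,32)),(han,(4,32))):
        P=[proj(n,[x+np.cos(t)*q[0]-np.sin(t)*q[1],y+np.sin(t)*q[0]+np.cos(t)*q[1],z]) for q in poly for z in zs]
        h=cv2.convexHull((np.array(P)*4+2).astype(np.float32)).astype(int); cv2.fillConvexPoly(o,h,255)
    return cv2.resize(o,(640,480),interpolation=cv2.INTER_AREA)/255.
def cost(p,ns=M): return sum(np.abs(ren(n,p)-M[n]).sum()/M[n].sum() for n in ns)
for ns in (list(M),["top"],["scene"]):
    if not set(ns)<=set(M): continue
    r=minimize(lambda q:cost([q[0]*10,q[1]*10,q[2]/10],ns),[53,-2.3,14.7],method="Nelder-Mead",options=dict(initial_simplex=[[53,-2.3,14.7],[54,-2.3,14.7],[53,-1.3,14.7],[53,-2.3,15.7]]))
    x,y,t=r.x[0]*10,r.x[1]*10,r.x[2]/10
    print(ns,x,y,np.degrees(t),r.fun,"grip",x-36*np.cos(t)-49*np.sin(t),y-36*np.sin(t)+49*np.cos(t))
print(state()["clock"])
```

```text
scene 0.84 2167 317.8131056760498 293.2265805260729
scene timer 0.94 363.5 353.0 [ 410.3 -198.4   25. ] 23 22
scene timer 0.82 370.0 317.0 [ 497.2 -169.5   25. ] 32 28
scene timer 0.75 412.0 363.0 [ 437.3 -294.8   25. ] 32 32
top 0.9 1444 335.18905817174516 274.4369806094183
top timer 0.72 432.5 293.0 [ 438.8 -291.4   25. ] 25 24
top timer 0.66 396.5 304.5 [ 413.1 -192.7   25. ] 17 17
top timer 0.58 384.0 273.0 [ 499.6 -165.4   25. ] 24 24Traceback (most recent call last):
  File "<stdin>", line 27, in <module>
    res = _minimize_neldermead(fun, x0, args, callback, bounds=bounds,
                               **options)
    fsim[j] = func(sim[j])
              ~~~~^^^^^^^^
    fx = function(np.copy(x), *(wrapper_args + args))
  File "<stdin>", line 27, in <lambda>
  File "<stdin>", line 24, in cost
  File "<stdin>", line 24, in <genexpr>
  File "<stdin>", line 21, in ren
  File "h.py", line 8, in proj
    c,P,R=cam(n); p=R.T@(np.array(w)-P); f=240/np.tan(np.radians(c["vertical_fov"])/2)
          ~~~^^^
  File "h.py", line 4, in cam
    c=camera_info(n); return c,np.array(c["position"]),np.array(c["attitude"]).reshape(3,3)
ValueError: time passes only in moves, steps and waits
```

View pics/crop.png

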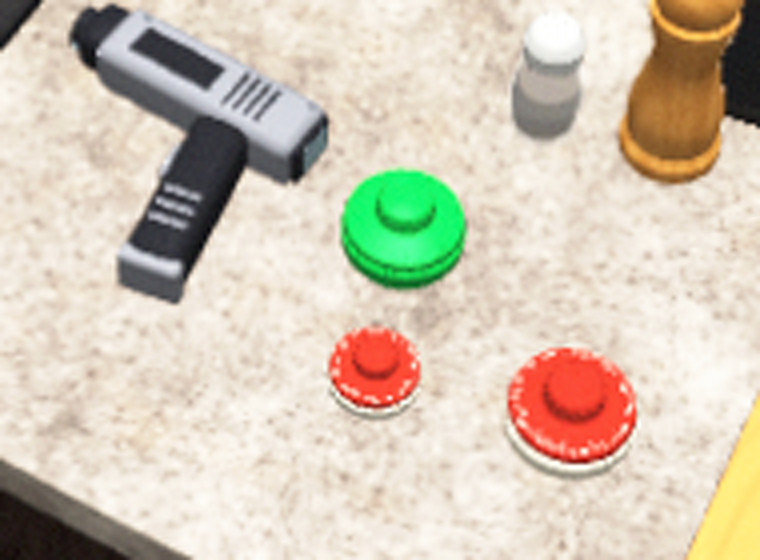

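The crop shows the large red timer at crop (572,405), clearly bigger than the red one at (376,366). The thermometer's trigger side faces the range. The fit failed because it called camera_info too often, so I'll cache that and rerun it.

```bash
sed -i 's/^def cam(n):/import functools\n@functools.cache\ndef cam(n):/' h.py
python3 - <<'E'
from h import *
from scipy.optimize import minimize
M={}
for n in("scene","top"):
    cam(n); grab_frame(n)
    M[n]=outline_of(n,"thermometer")[0]["mask"]; print(M[n].sum())
s,c=np.sin(np.radians(12)),np.cos(np.radians(12))
hx=np.array([-36,49.]);a=np.array([c,s]);b=np.array([-s,c])
bar=[(-77,-22),(86,-22),(86,22),(-77,22)]
g=hx-b*30; e=hx+b*((120-49)/c)
han=[g-17*a,g+17*a,e+17*a,e-17*a]
def ren(n,p):
    x,y,t=p; o=np.zeros((480*4,640*4),np.uint8)
    for poly,zs in((bar,(4,32)),(han,(4,32))):
        P=[proj(n,[x+np.cos(t)*q[0]-np.sin(t)*q[1],y+np.sin(t)*q[0]+np.cos(t)*q[1],z]) for q in poly for z in zs]
        h=cv2.convexHull((np.array(P)*4+2).astype(np.float32)).astype(int); cv2.fillConvexPoly(o,h,255)
    return cv2.resize(o,(640,480),interpolation=cv2.INTER_AREA)/255.
def cost(p,ns): return sum(np.abs(ren(n,p)-M[n]).sum()/M[n].sum() for n in ns)
for ns in (list(M),["top"],["scene"]):
    r=minimize(lambda q:cost([q[0]*10,q[1]*10,q[2]/10],ns),[53,-2.3,14.7],method="Nelder-Mead",options=dict(maxiter=80,initial_simplex=[[53,-2.3,14.7],[54,-2.3,14.7],[53,-1.3,14.7],[53,-2.3,15.7]]))
    x,y,t=r.x[0]*10,r.x[1]*10,r.x[2]/10
    print(ns,x,y,np.degrees(t),r.fun,"grip",x-36*np.cos(t)-49*np.sin(t),y-36*np.sin(t)+49*np.cos(t))
E
python3 -c "
from h import *
print(state()['clock'])"
```

```text
2226
1562
['scene', 'top'] 529.7280505625455 -23.60804987384447 84.63551972249054 0.1792746997574185 grip 477.576984978556 -54.869309580619344
['top'] 528.7160567399562 -23.89777342026491 84.46996192887622 0.08677914187441942 grip 476.4748786919079 -55.00821083525661
['scene'] 530.884147001075 -23.847985102692174 84.67276956897588 0.08398252382714091 grip 478.75341639695256 -55.143143301372184
1.6
```

```bash
cat >> h.py <<'E'
from scipy.spatial.transform import Rotation as Ro
def plan(p,R=None):
    s=state(); A=np.array(s["eef_rot"]); d=A.T@(np.array(p)-s["ee_pos"])/50
    print("shift",d.round(3),end=" ")
    if R is not None: print("turn",(Ro.from_matrix(A.T@R).as_rotvec()/.1).round(3),end=" ")
    print("t",s["clock"],"q",np.round(s["joint_positions"],2),"F",np.round(s["contact_force"],1))
def down(deg):  # tool y at yaw deg, z down
    t=np.radians(deg); y=np.array([np.cos(t),np.sin(t),0]); z=np.array([0,0,-1.]); return np.c_[np.cross(y,z),y,z]
E
python3 -c "
from h import *
plan([477.5,-55,120],down(96.6))"
```

```text
shift [-9.342 -8.231  2.226] turn [-1.00e-03 -0.00e+00 -4.68e+00] t 1.6 q [ 1.22  0.24 -0.01  1.32 -0.    1.57] F [-0.8  0.3 -0.4]
```

```bash
python3 -m jog '[[[-0.78,-0.69,0],[0,0,0],70],[[-0.78,-0.69,0],[0,0,0],70],[[-0.78,-0.69,0],[0,0,0],70],[[-0.78,-0.69,0],[0,0,0],70],[[-0.78,-0.69,0],[0,0,0],70],[[-0.78,-0.69,0],[0,0,0],70],[[-0.78,-0.69,0],[0,0,0],70],[[-0.78,-0.69,0],[0,0,0],70],[[-0.78,-0.69,0],[0,0,0],70],[[-0.78,-0.69,0],[0,0,0],70],[[-0.78,-0.69,0],[0,0,0],70],[[-0.78,-0.69,0],[0,0,0],70]]' 70
python3 -m jog '[[[0,0,0],[0,0,-0.94],70],[[0,0,0],[0,0,-0.94],70],[[0,0,0],[0,0,-0.94],70],[[0,0,0],[0,0,-0.94],70],[[0,0,0],[0,0,-0.94],70],[[0,0,0],[0,0,0],70]]'
python3 -c "
from h import *
plan([477.5,-55,60],down(96.6))"
```

```text
clock: 3.1
ee_pos: [478.1, -59.4, 231.5]
eef_rot: [[-0.938, 0.346, 0.001], [0.346, 0.938, -0.0], [-0.001, 0.0, -1.0]]
contact_force: [0.8, 0.1, 0.5]
opening: 69.7
finger_force: 0.0
clock: 3.85
ee_pos: [477.5, -57.6, 231.3]
eef_rot: [[-0.993, -0.116, 0.0], [-0.116, 0.993, -0.0], [-0.0, -0.0, -1.0]]
contact_force: [-0.2, -0.2, -0.5]
opening: 69.7
finger_force: 0.0
shift [-0.006  0.052  3.427] turn [-0.001  0.     0.014] t 3.85 q [-0.12  0.16 -0.11  1.3  -0.   -0.24] F [-0.2 -0.2 -0.5]
```

```bash
python3 -m jog '[[[0,0.05,0.8],[0,0,0],70],[[0,0,0.9],[0,0,0],70],[[0,0,0.9],[0,0,0],70],[[0,0,0.8],[0,0,0],70],[[0,0,0.6],[0,0,0],70],[[0,0,0.4],[0,0,0],70],[[0,0,0.2],[0,0,0],70],[[0,0,0],[0,0,0],70]]'
python3 - <<'E'
from h import *
im=grab_frame("scene"); cv2.imwrite("pics/pre.png",cv2.resize(im[200:360,240:440],None,fx=4,fy=3.75,interpolation=cv2.INTER_CUBIC)[:600,:800])
E
```

```text
clock: 4.85
ee_pos: [477.0, -55.1, 1.1]
eef_rot: [[-0.993, -0.116, -0.001], [-0.116, 0.993, -0.0], [0.001, 0.0, -1.0]]
contact_force: [-0.8, -0.1, -0.5]
opening: 69.9
finger_force: 0.0
```

View pics/pre.png

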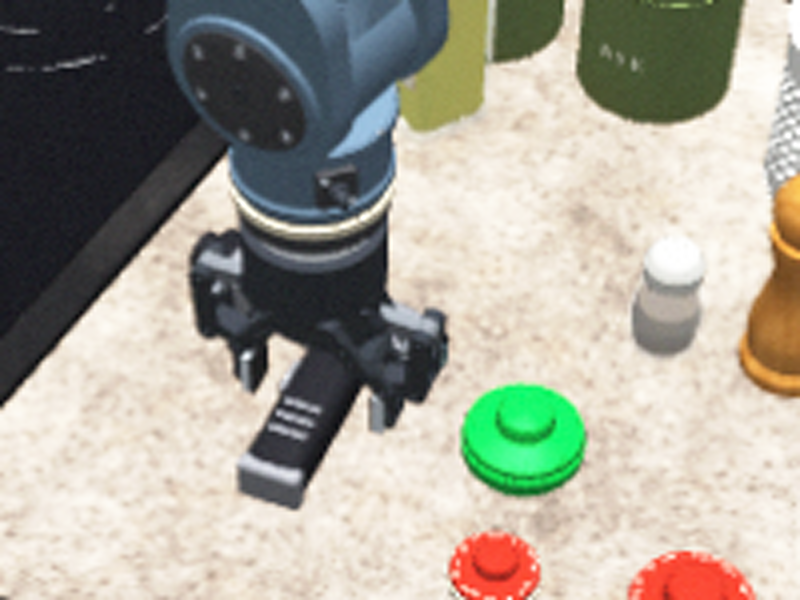

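The picture shows the fingers straddling the handle at the trigger, at about (245,370) and (380,405) in the crop. I'll close the jaws now, then lift.

```bash
python3 -m jog '[[[0,0,0],[0,0,0],20],[[0,0,0],[0,0,0],20],[[0,0,0],[0,0,0],20],[[0,0,0],[0,0,0],20],[[0,0,0],[0,0,0],20],[[0,0,0],[0,0,0],20],[[0,0,0],[0,0,0],20],[[0,0,0],[0,0,0],20]]' 70
python3 -m jog '[[[0,0,-0.2],[0,0,0],20],[[0,0,-0.3],[0,0,0],20],[[0,0,0],[0,0,0],20]]'
```

```text
clock: 5.9
ee_pos: [478.0, -55.5, 2.4]
eef_rot: [[-0.993, -0.117, 0.002], [-0.117, 0.993, -0.001], [-0.002, -0.001, -1.0]]
contact_force: [-0.6, -0.8, 7.6]
opening: 33.1
finger_force: 70.4
clock: 6.28
ee_pos: [478.0, -55.2, 27.5]
eef_rot: [[-0.993, -0.117, 0.002], [-0.117, 0.993, -0.0], [-0.002, -0.001, -1.0]]
contact_force: [-0.3, 1.2, -2.1]
opening: 33.1
finger_force: 69.7
```

```bash
cat >> h.py <<'E'
L=np.array([-73.5,110.1,-15.6]); B=np.array([-.2079,.9781,0]); T=np.array([425,276,11.5])
def aim():
    s=state(); R=np.array(s["eef_rot"]); l=R@L+s["ee_pos"]; b=R@B; k=(T-l)@b
    print("lens",l.round(1),"pitch",np.degrees(np.arcsin(-b[2])).round(1),"along",k.round(1),"miss",(T-l-k*b).round(1),"t",s["clock"],"q",np.round(s["joint_positions"],2))
def goal(a=45,h=84.6,d=200):
    R=down(h+12)@Ro.from_rotvec(np.radians(a)*np.array([.9781,.2079,0])).as_matrix()
    return T-d*(R@B)-R@L,R
E
python3 -c "
from h import *
p,R=goal(); print(p); plan(p,R); print(R)"
```

```text
[353.68436166  42.26353298 228.83114943]
shift [ 2.234  2.225 -4.033] turn [7.675 1.659 0.011] t 6.275 q [-0.11  0.33 -0.46  0.78 -0.   -0.23] F [-0.3  1.2 -2.1]
[[-0.98764262 -0.14189557 -0.06654098]
 [-0.05431755  0.70817779 -0.70394163]
 [ 0.14700905 -0.69162841 -0.70713399]]
```

```bash
python3 -m jog '[[[0,0,-0.5],[0,0,0],20],[[0,0,-0.7],[0,0,0],20],[[0,0,-0.7],[0,0,0],20],[[0.2,0.2,-0.7],[0,0,0],20],[[0.35,0.35,-0.7],[0,0,0],20],[[0.45,0.45,-0.53],[0,0,0],20],[[0.45,0.45,-0.2],[0,0,0],20],[[0.4,0.4,0],[0,0,0],20],[[0.25,0.25,0],[0,0,0],20],[[0.13,0.13,0],[0,0,0],20],[[0,0,0],[0.3,0.07,0],20],[[0,0,0],[0.5,0.11,0],20]]'
python3 -m jog '[[[0,0,0],[0.7,0.15,0],20],[[0,0,0],[0.7,0.15,0],20],[[0,0,0],[0.7,0.15,0],20],[[0,0,0],[0.8,0.17,0],20],[[0,0,0],[0.8,0.17,0],20],[[0,0,0],[0.8,0.17,0],20],[[0,0,0],[0.8,0.17,0],20],[[0,0,0],[0.7,0.15,0],20],[[0,0,0],[0.5,0.11,0],20],[[0,0,0],[0.37,0.08,0],20],[[0,0,0],[0,0,0],20]]'
python3 - <<'E'
from h import *
im=grab_frame("scene"); cv2.imwrite("pics/aim.png",im)
for n in("scene","top"):
    if n=="top": grab_frame(n)
    for t in("thermometer_lens","skillet_middle","thermometer_grip"): print(n,t,[(toworld(n,d["centre"]).round(),round(d["confidence"],2)) for d in mark_of(n,t)][:2])
aim(); p,R=goal(); plan(p,R)
E
```

```text
clock: 7.78
ee_pos: [354.2, 42.2, 227.8]
eef_rot: [[-0.993, -0.116, -0.008], [-0.115, 0.99, -0.084], [0.018, -0.083, -0.996]]
contact_force: [0.2, 0.3, -2.1]
opening: 33.0
finger_force: 70.2
clock: 9.15
ee_pos: [353.9, 43.0, 227.1]
eef_rot: [[-0.987, -0.145, -0.067], [-0.056, 0.708, -0.704], [0.15, -0.691, -0.707]]
contact_force: [0.8, 0.7, -2.0]
opening: 33.1
finger_force: 70.2
scene thermometer_lens []
scene skillet_middle [(array([426., 274.,  15.]), 0.77)]
scene thermometer_grip [(array([357.,  56., 239.]), 0.97)]
top thermometer_lens [(array([412., 142., 148.]), 0.69)]
top skillet_middle [(array([425., 279.,  13.]), 0.56)]
top thermometer_grip [(array([353.,  53., 240.]), 0.65)]
lens [411.3 135.5 152.3] pitch 44.9 along 199.3 miss [ 0.8 -0.1 -0. ] t 9.55 q [ 0.6   0.31 -0.22  1.61 -0.57  0.66]
shift [-0.003 -0.013 -0.009] turn [0.014 0.003 0.016] t 9.55 q [ 0.6   0.31 -0.22  1.61 -0.57  0.66] F [ 0.1  0.4 -2.5]
```

View pics/aim.png

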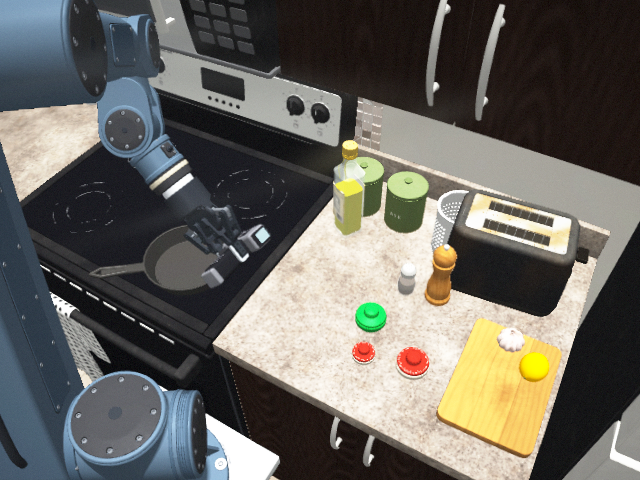

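The gun is held above the skillet at about (235,255), aiming down-left at its middle. The network puts the lens at (412,142,148), which agrees with my model. I'll hold it for 2.5 s, then retrace the path.

```bash
H='[0,0,0]'; python3 -m jog '[[[0,0,0],[0,0,0],20],[[0,0,0],[0,0,0],20],[[0,0,0],[0,0,0],20],[[0,0,0],[0,0,0],20],[[0,0,0],[0,0,0],20],[[0,0,0],[0,0,0],20],[[0,0,0],[0,0,0],20],[[0,0,0],[0,0,0],20],[[0,0,0],[0,0,0],20],[[0,0,0],[0,0,0],20],[[0,0,0],[0,0,0],20],[[0,0,0],[0,0,0],20]]' | head -2
python3 -m jog '[[[0,0,0],[0,0,0],20],[[0,0,0],[0,0,0],20],[[0,0,0],[0,0,0],20],[[0,0,0],[0,0,0],20],[[0,0,0],[0,0,0],20],[[0,0,0],[0,0,0],20],[[0,0,0],[0,0,0],20],[[0,0,0],[0,0,0],20]]' | head -2
python3 -c "
from h import *
aim()"
python3 -m jog '[[[0,0,0],[-0.4,-0.08,0],20],[[0,0,0],[-0.6,-0.13,0],20],[[0,0,0],[-0.8,-0.17,0],20],[[0,0,0],[-0.8,-0.17,0],20],[[0,0,0],[-0.8,-0.17,0],20],[[0,0,0],[-0.8,-0.17,0],20],[[0,0,0],[-0.8,-0.17,0],20],[[0,0,0],[-0.8,-0.17,0],20],[[0,0,0],[-0.8,-0.17,0],20],[[0,0,0],[-0.7,-0.15,0],20],[[0,0,0],[-0.37,-0.08,0],20],[[0,0,0],[0,0,0],20]]'
python3 -c "
from h import *
plan([478,-55.3,60],down(96.6))"
```

```text
clock: 11.05
ee_pos: [353.4, 42.6, 227.8]
clock: 12.05
ee_pos: [353.5, 42.6, 227.8]
lens [411.2 135.7 151.9] pitch 45.0 along 198.9 miss [1.  0.1 0.2] t 12.05 q [ 0.6   0.31 -0.22  1.61 -0.57  0.66]
clock: 13.55
ee_pos: [353.3, 42.0, 228.1]
eef_rot: [[-0.993, -0.115, -0.001], [-0.115, 0.993, -0.001], [0.001, -0.0, -1.0]]
contact_force: [0.3, 0.3, -2.6]
opening: 33.1
finger_force: 70.2
shift [-2.258 -2.217  3.36 ] turn [-0.005 -0.011 -0.   ] t 13.55 q [ 0.12 -0.05 -0.35  1.27 -0.    0.  ] F [ 0.3  0.3 -2.6]
```

```bash
python3 -m jog '[[[-0.2,-0.2,0],[0,0,0],20],[[-0.4,-0.4,0],[0,0,0],20],[[-0.5,-0.5,0],[0,0,0],20],[[-0.5,-0.5,0.1],[0,0,0],20],[[-0.4,-0.38,0.3],[0,0,0],20],[[-0.26,-0.24,0.5],[0,0,0],20],[[0,0,0.7],[0,0,0],20],[[0,0,0.7],[0,0,0],20],[[0,0,0.6],[0,0,0],20],[[0,0,0.4],[0,0,0],20],[[0,0,0.4],[0,0,0],20],[[0,0,0],[0,0,0],20]]'
python3 -c "
from h import *
plan([478,-55.3,3],down(96.6))"
```

```text
clock: 15.05
ee_pos: [477.7, -54.6, 41.0]
eef_rot: [[-0.993, -0.117, -0.005], [-0.117, 0.993, -0.001], [0.005, 0.0, -1.0]]
contact_force: [0.5, -0.2, -1.6]
opening: 33.5
finger_force: 69.9
shift [-0.009 -0.015  0.76 ] turn [ 0.    -0.052  0.021] t 15.05 q [-0.11  0.31 -0.44  0.82 -0.   -0.23] F [ 0.5 -0.2 -1.6]
```

```bash
python3 -m jog '[[[0,0,0.3],[0,-0.05,0.02],20],[[0,0,0.2],[0,0,0],20],[[0,0,0.12],[0,0,0],20],[[0,0,0.06],[0,0,0],20],[[0,0,0.05],[0,0,0],20],[[0,0,0.03],[0,0,0],20],[[0,0,0],[0,0,0],20],[[0,0,0],[0,0,0],20]]'
```

```text
clock: 16.05
ee_pos: [478.4, -54.6, 4.8]
eef_rot: [[-0.993, -0.114, 0.003], [-0.114, 0.993, 0.0], [-0.003, -0.0, -1.0]]
contact_force: [0.2, -0.4, -2.3]
opening: 33.0
finger_force: 70.1
```

```bash
python3 -m jog '[[[0,0,0.04],[0,0.03,0],20],[[0,0,0],[0,0,0],20],[[0,0,0],[0,0,0],20]]'
```

```text
clock: 16.42
ee_pos: [478.3, -54.6, 2.6]
eef_rot: [[-0.993, -0.114, 0.0], [-0.114, 0.993, -0.0], [-0.0, -0.0, -1.0]]
contact_force: [0.2, 0.0, -2.1]
opening: 33.0
finger_force: 70.3
```

```bash
python3 -m jog '[[[0,0,0.02],[0,0,0],20],[[0,0,0],[0,0,0],20],[[0,0,0],[0,0,0],20]]'
```

```text
clock: 16.8
ee_pos: [478.3, -54.6, 2.4]
eef_rot: [[-0.993, -0.114, 0.001], [-0.114, 0.993, -0.0], [-0.001, -0.0, -1.0]]
contact_force: [-3.1, -0.0, 10.7]
opening: 33.4
finger_force: 71.8
```

```bash
python3 -m jog '[[[0,0,-0.015],[0,0,0],20],[[0,0,0],[0,0,0],36],[[0,0,0],[0,0,0],45],[[0,0,0],[0,0,0],58],[[0,0,0],[0,0,0],70],[[0,0,0],[0,0,0],70],[[0,0,0],[0,0,0],70],[[0,0,-0.3],[0,0,0],70],[[0,0,-0.7],[0,0,0],70],[[0,0,-1],[0,0,0],70],[[0,0,-1],[0,0,0],70],[[0,0,-0.5],[0,0,0],70]]'
python3 - <<'E'
from h import *
s=state(); plan([441,-294,s["ee_pos"][2]])
E
```

```text
clock: 18.3
ee_pos: [479.1, -54.7, 180.2]
eef_rot: [[-0.993, -0.114, 0.004], [-0.114, 0.993, -0.001], [-0.004, -0.001, -1.0]]
contact_force: [0.6, -0.1, -0.9]
opening: 69.9
finger_force: 0.0
shift [ 1.305 -4.668 -0.   ] t 18.3 q [-0.11  0.19 -0.21  1.17 -0.   -0.23] F [ 0.6 -0.1 -0.9]
```

Run:
```python
from h import *
for n in("scene","top"):
    im=grab_frame(n)
    for t in("timer","timer_knob","thermometer","thermometer_lens","thermometer_grip"): print(n,t,[(toworld(n,d["centre"]).round(),round(d["confidence"],2)) for d in mark_of(n,t)][:3])
    if n=="scene": cv2.imwrite("pics/laid.png",im)
```

```text
scene timer [(array([ 442., -293.,   -2.]), 0.96), (array([ 417., -191.,    2.]), 0.9), (array([ 503., -164.,    0.]), 0.67)]
scene timer_knob [(array([ 439., -294.,   47.]), 0.83), (array([ 503., -172.,   39.]), 0.69), (array([ 417., -194.,   33.]), 0.57)]
scene thermometer [(array([531., -27.,  -0.]), 0.95)]
scene thermometer_lens [(array([537.,  64.,  19.]), 0.81)]
scene thermometer_grip [(array([477., -60.,  17.]), 0.89)]
top timer [(array([ 440., -292.,   -3.]), 0.86), (array([ 504., -167.,   -0.]), 0.64), (array([ 420., -198.,    1.]), 0.63)]
top timer_knob [(array([ 438., -291.,   40.]), 0.78), (array([ 504., -165.,   39.]), 0.67), (array([ 413., -189.,   33.]), 0.61)]
top thermometer [(array([532., -23.,  -2.]), 0.78)]
top thermometer_lens [(array([542.,  64.,  14.]), 0.79)]
top thermometer_grip []
```

View pics/laid.png

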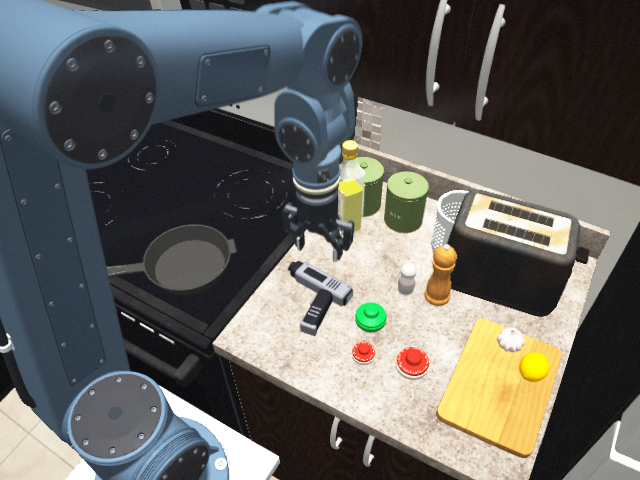

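The thermometer lies on its side on the worktop at (320,287), where it started, and nothing else has moved. Next I move over the large red timer.

```bash
python3 -m jog '[[[0.1,-0.4,0],[0,0,0],55],[[0.22,-0.8,0],[0,0,0],55],[[0.24,-0.85,0],[0,0,0],55],[[0.24,-0.85,0],[0,0,0],55],[[0.24,-0.85,0],[0,0,0],55],[[0.2,-0.7,0],[0,0,0],55],[[0.06,-0.2,0.5],[0,0,0],55],[[0,0,0.8],[0,0,0],55],[[0,0,0.6],[0,0,0],55],[[0,0,0.4],[0,0,0],55],[[0,0,0],[0,0,0],55]]' 30
python3 -c "
from h import *
plan([441,-293,38],down(96.6))"
```

```text
clock: 20.27
ee_pos: [439.2, -292.3, 60.9]
eef_rot: [[-0.993, -0.114, -0.003], [-0.114, 0.993, 0.002], [0.002, 0.002, -1.0]]
contact_force: [-0.6, 0.4, -0.2]
opening: 54.9
finger_force: 0.0
shift [-0.034 -0.018  0.459] turn [ 0.02  -0.024 -0.007] t 20.275 q [-0.59  0.36 -0.3   0.91 -0.   -0.7 ] F [-0.6  0.4 -0.2]
```

```bash
python3 -m jog '[[[-0.03,-0.02,0.2],[0,0,0],55],[[0,0,0.15],[0,0,0],50],[[0,0,0.12],[0,0,0],45],[[0,0,0],[0,0,0],20],[[0,0,0],[0,0,0],20],[[0,0,0],[0,0,0],20],[[0,0,0],[0,0,0],20],[[0,0,0],[0,0,0],20]]' 40
python3 -c "
from h import *
plan([441,-293,38],down(96.6)); print(state()['moment'])"
```

```text
clock: 21.28
ee_pos: [441.7, -294.1, 38.8]
eef_rot: [[-0.993, -0.114, -0.0], [-0.114, 0.993, -0.001], [0.0, -0.001, -1.0]]
contact_force: [-1.2, -3.8, -5.1]
opening: 27.0
finger_force: 36.4
shift [0.012 0.024 0.017] turn [-0.007 -0.002 -0.009] t 21.275 q [-0.59  0.39 -0.33  0.85 -0.   -0.7 ] F [-1.2 -3.8 -5.1]
[-1.02841095  0.27668775 -0.00356371]
```

Run:
```python
from h import *
im=grab_frame("scene"); cv2.imwrite("pics/knob.png",cv2.resize(im[280:400,340:500],None,fx=5,fy=5,interpolation=cv2.INTER_CUBIC))
```

```text
(no output)
```

View pics/knob.png

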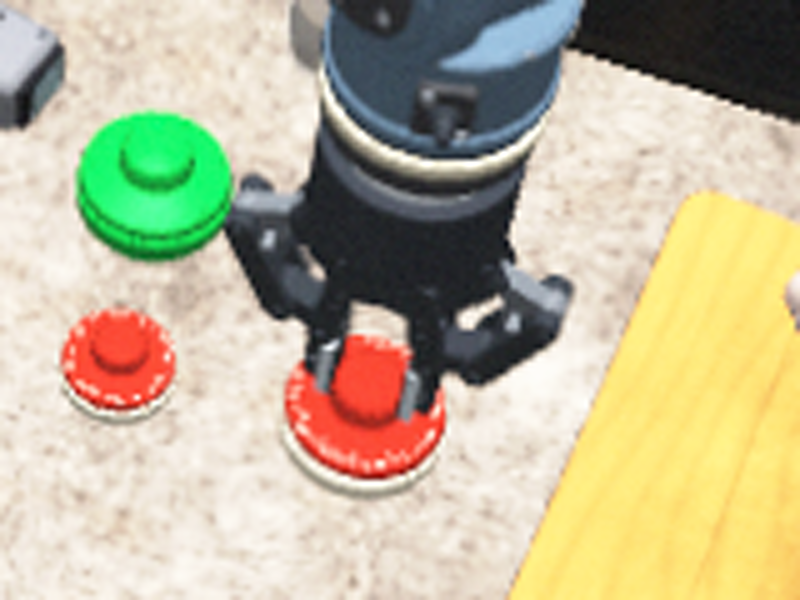

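Run:
```python
from h import *
for w in([441,-293,47],[441,-293,37],[441,-309.5,42],[441,-276.5,42],[424.5,-293,42],[441,-293,23]): print(w,(proj("scene",w)-[340,280])*5)
im=cv2.imread("pics/scene0.png")[330:390,385:440]
cv2.imwrite("pics/kz.png",np.hstack([cv2.resize(im,None,fx=7,fy=7,interpolation=cv2.INTER_CUBIC),cv2.resize(cv2.imread("pics/knob.png")[180:540,240:495],(385,420))]))
```

```text
[441, -293, 47] [365.95785406 377.76487962]
[441, -293, 37] [363.1061819 390.8121564]
[441, -309.5, 42] [402.37131402 401.6783567 ]
[441, -276.5, 42] [326.99028465 367.06440865]
[424.5, -293, 42] [347.64617392 415.73502851]
[441, -293, 23] [359.17516378 408.77074787]
```

View pics/kz.png

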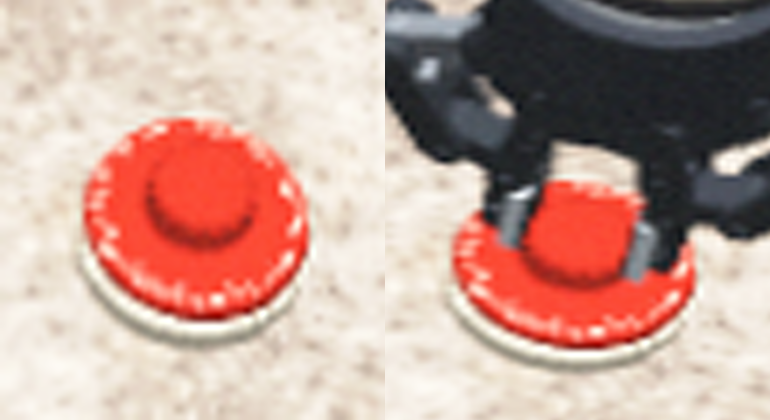

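The pads hold the knob from both sides and are centred to within about 2 mm. I'll start winding clockwise (+rz).

```bash
python3 -m jog '[[[0,0,0],[0,0,0.5],20],[[0,0,0],[0,0,0.9],20],[[0,0,0],[0,0,0.9],20],[[0,0,0],[0,0,0.9],20],[[0,0,0],[0,0,0.9],20],[[0,0,0],[0,0,0.9],20]]' 50
python3 -c "
from h import *
s=state(); print(s['moment'],s['joint_positions'][5])"
```

```text
clock: 22.08
ee_pos: [441.8, -294.3, 38.9]
eef_rot: [[-0.925, 0.379, -0.0], [0.379, 0.925, -0.001], [-0.0, -0.001, -1.0]]
contact_force: [-2.2, -6.2, -6.2]
opening: 26.5
finger_force: 45.7
[-1.31638215  0.35548943  0.12412676] -0.19846274483985693
```

```bash
python3 -m jog '[[[0,0,0],[0,0,1],20],[[0,0,0],[0,0,1],20],[[0,0,0],[0,0,1],20],[[0,0,0],[0,0,1],20],[[0,0,0],[0,0,1],20],[[0,0,0],[0,0,1],20],[[0,0,0],[0,0,1],20],[[0,0,0],[0,0,1],20],[[0,0,0],[0,0,1],20],[[0,0,0],[0,0,1],20]]'
python3 - <<'E'
from h import *
s=state(); print(s['moment'],s['joint_positions'][5])
im=grab_frame("scene"); cv2.imwrite("pics/turn.png",np.hstack([cv2.resize(x,None,fx=7,fy=7,interpolation=cv2.INTER_CUBIC) for x in (cv2.imread("pics/scene0.png")[330:390,385:440],im[330:390,385:440])]))
E
```

```text
clock: 23.32
ee_pos: [441.5, -294.7, 38.9]
eef_rot: [[-0.181, 0.984, -0.001], [0.984, 0.181, -0.002], [-0.002, -0.001, -1.0]]
contact_force: [-3.5, -7.8, -5.7]
opening: 26.6
finger_force: 45.7
[-1.70549386  0.62366701  0.09256257] 0.8018834435947902
```

View pics/turn.png

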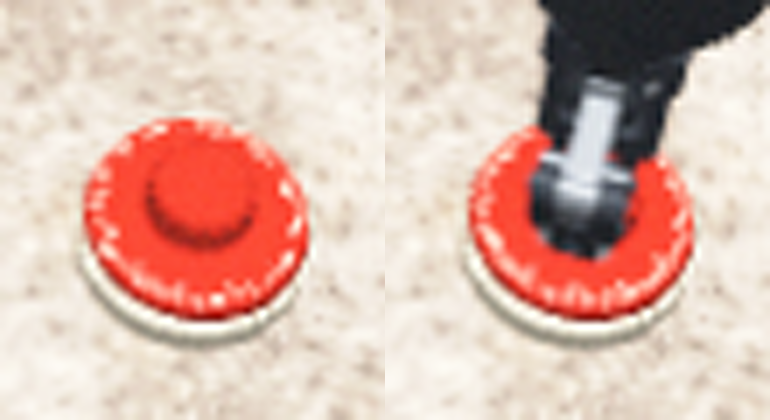

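The torque sits steady at about 0.09 N m, so the dial is turning with the fingers. I'll keep winding towards the stop.

```bash
S='from h import *
s=state(); print(s["moment"].round(3),s["joint_positions"][5].round(3))'
python3 -m jog '[[[0,0,0],[0,0,1],20],[[0,0,0],[0,0,1],20],[[0,0,0],[0,0,1],20],[[0,0,0],[0,0,1],20],[[0,0,0],[0,0,1],20]]' | grep -E 'contact|clock'; python3 -c "$S"
python3 -m jog '[[[0,0,0],[0,0,1],20],[[0,0,0],[0,0,1],20],[[0,0,0],[0,0,1],20]]'| grep -E 'contact|clock'; python3 -c "$S"
python3 -m jog '[[[0,0,0],[0,0,1],20],[[0,0,0],[0,0,1],20],[[0,0,0],[0,0,1],20]]'| grep -E 'contact|clock'; python3 -c "$S"
```

```text
clock: 24.0
contact_force: [-4.1, -8.9, -5.0]
[-1.67   0.762  0.148] 1.302
clock: 24.38
contact_force: [-4.0, -6.1, 0.1]
[-1.072  1.04   0.621] 1.602
clock: 24.75
contact_force: [-4.2, -0.6, 10.9]
[-0.19   0.884  0.406] 1.902
```

```bash
python3 -m jog '[[[0,0,0],[0,0,1],20],[[0,0,0],[0,0,1],20],[[0,0,0],[0,0,1],20],[[0,0,0],[0,0,0],20]]'; python3 -c "
from h import *
s=state(); print(s['moment'].round(3),s['joint_positions'][5].round(3))"
```

```text
clock: 25.25
ee_pos: [441.7, -294.2, 41.1]
eef_rot: [[0.938, 0.347, 0.001], [0.347, -0.938, -0.002], [0.0, 0.002, -1.0]]
contact_force: [-9.6, -1.4, 20.4]
opening: 24.4
finger_force: 48.5
[-0.153  1.899  0.08 ] 2.2
```

At a turn of about 2.2 rad the torque jumped to 0.62 N m, which looks like the stop; after that the fingers slipped. I'll release, turn back, regrip and check that it is firmly at the stop.

```bash
python3 -m jog '[[[0,0,0],[0,0,0],32],[[0,0,0],[0,0,0],50],[[0,0,0],[0,0,0],55],[[0,0,-0.4],[0,0,0],55],[[0,0,0],[0,0,-1],55],[[0,0,0],[0,0,-1],55],[[0,0,0],[0,0,-1],55],[[0,0,0],[0,0,-1],55],[[0,0,0],[0,0,-1],55],[[0,0,0],[0,0,-1],55],[[0,0,0],[0,0,-1],55],[[0,0,0],[0,0,-1],55]]' 40
python3 - <<'E'
from h import *
plan([439.5,-293.5,36.5]); s=state(); print(s["ee_pos"],s["moment"])
E
```

```text
clock: 26.75
ee_pos: [441.9, -293.6, 58.7]
eef_rot: [[0.4, 0.917, 0.0], [0.917, -0.4, 0.0], [0.0, -0.0, -1.0]]
contact_force: [0.0, 0.6, -0.7]
opening: 55.4
finger_force: 0.0
shift [-0.018 -0.045  0.443] t 26.75 q [-0.59  0.36 -0.3   0.9   0.    1.4 ] F [ 0.   0.6 -0.7]
[ 441.9326924  -293.60461365   58.65970982] [0.01758464 0.00515375 0.02208976]
```

```bash
S='from h import *
s=state(); print(s["moment"].round(3),s["joint_positions"][5].round(3))'
python3 -m jog '[[[0,0,0.2],[0,0,0],48],[[0,0,0.15],[0,0,0],42],[[0,0,0.08],[0,0,0],42],[[0,0,0],[0,0,0],42],[[0,0,0],[0,0,0],20],[[0,0,0],[0,0,0],20],[[0,0,0],[0,0,0],20],[[0,0,0],[0,0,0],20]]'; python3 -c "$S"
python3 -m jog '[[[0,0,0],[0,0,0.5],20],[[0,0,0],[0,0,0.5],20],[[0,0,0],[0,0,0],20]]'; python3 -c "$S"
```

```text
clock: 27.75
ee_pos: [441.7, -293.7, 37.5]
eef_rot: [[0.403, 0.915, -0.0], [0.915, -0.403, -0.0], [-0.0, -0.0, -1.0]]
contact_force: [-4.0, 2.1, 4.3]
opening: 27.8
finger_force: 37.8
[ 0.374  0.736 -0.014] 1.399
clock: 28.12
ee_pos: [441.8, -293.9, 37.9]
eef_rot: [[0.493, 0.87, 0.0], [0.87, -0.493, -0.001], [-0.0, 0.001, -1.0]]
contact_force: [-3.5, 1.4, 8.6]
opening: 27.7
finger_force: 37.9
[0.304 0.934 0.269] 1.499
```

```bash
S='from h import *
s=state(); print(s["moment"].round(3),s["joint_positions"][5].round(3))'
python3 -m jog '[[[0,0,0],[0,0,0.5],20],[[0,0,0],[0,0,0.5],20],[[0,0,0],[0,0,0],20]]' 50; python3 -c "$S"
python3 -m jog '[[[0,0,0],[0,0,0.5],20],[[0,0,0],[0,0,0],20]]' 50; python3 -c "$S"
```

```text
clock: 28.5
ee_pos: [441.7, -294.4, 38.1]
eef_rot: [[0.578, 0.816, 0.0], [0.816, -0.578, -0.002], [-0.001, 0.001, -1.0]]
contact_force: [-5.5, -0.6, 9.6]
opening: 26.7
finger_force: 50.7
[-0.221  1.052 -0.014] 1.599
clock: 28.75
ee_pos: [441.7, -294.4, 38.1]
eef_rot: [[0.617, 0.787, 0.0], [0.787, -0.617, -0.002], [-0.001, 0.001, -1.0]]
contact_force: [-6.5, 0.0, 9.3]
opening: 26.8
finger_force: 50.8
[-0.275  1.074  0.305] 1.649
```

```bash
python3 -m jog '[[[0,0,0],[0,0,0],32],[[0,0,0],[0,0,0],50],[[0,0,0],[0,0,0],60],[[0,0,-0.4],[0,0,0],60],[[0,0,-0.8],[0,0,0],60],[[0,0,-0.8],[0,0,0],60],[[0,0,-0.8],[0,0,0],60],[[0,0,-0.4],[0,0,0],60],[[0,0,0],[0,0,0],60],[[0,0,0],[0,0,0],60]]'
python3 - <<'E'
from h import *
im=grab_frame("scene"); cv2.imwrite("pics/end.png",im)
E
```

```text
clock: 30.0
ee_pos: [441.5, -293.5, 196.3]
eef_rot: [[0.617, 0.787, -0.001], [0.787, -0.617, 0.001], [-0.0, -0.001, -1.0]]
contact_force: [0.2, -0.3, -1.2]
opening: 59.7
finger_force: 0.0
```

View pics/end.png

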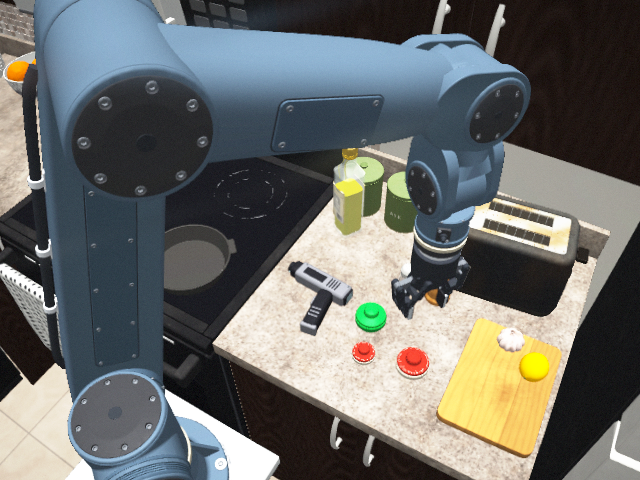

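The thermometer (320,290), the timer (413,362) and everything else in view are in place, and the gripper is clear. Handing in.

```bash
python3 -c "
from bench import *
print(finish_job())"
```

```text
the job is handed in; nothing more can be done
None
```

I handed the job in at about 30 s: I held the thermometer, trigger squeezed, on the skillet's middle from about 20 cm at 45° down for over 2 s, then laid it back on its side on the worktop; then I wound the large red timer until the torque jumped at its stop, which a regrip seemed to confirm (I had no dial reading).

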